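# Turn the kitchen radio round the power tower and set its volume

### The arm

A 7-joint arm with a two-finger parallel gripper is mounted at the origin on a cart in front of the work surface, level with it; the furniture and walls round the work are solid. World frame = base frame: x ahead of the robot, y to its left, z up, the work surface at z = 0. Lengths are in m, angles in rad, forces in N, time in s.
With the tool pointing down it reaches from about 0.4 to 0.85 m from the base axis. Payload 10.4 kg.
Tool frame: the origin (TCP) lies between the finger pads; the fingertips stand 22 mm ahead of it and the grasp point (between the pads) lies 3 mm ahead of it (ctrl.nose_length is the distance from the TCP to the fingertips, in m); z points along the fingers, y is the line along which they close (so a half turn about z gives the same grasp; the last joint's range is limited). The gripper opens to 85 mm and grips with 20 to 120 N. Pads are 22 mm wide; open, the fingers measure 114 mm over their backs; the gripper's body (76 mm by 85 mm) begins 54 mm behind the grasp point. The pads swing forward as they close: fully open they stand 13 mm farther back than shut.
Start: joints at [1.202, 0.332, -0.065, 1.46, 0.022, 1.35, -0.088], TCP at [0.212, -0.588, 0.253] pointing down, gripper open.
Joint ranges: [-2.6, 2.6], [-0.5, 2.12], [-1.47, 1.34], [0.16, 2.42], [-1.27, 4.41], [0.06, 2.06], [-2.6, 2.6]. Speed limits (rad/s): [2.22, 2.22, 2.79, 2.79, 3.14, 3.14, 3.14].

### API

Orientations are given as a unit quaternion [w, x, y, z].
In Python, from bench import ctrl, grab_frame, calibration, ticket gives the robot as it stands.
- The arm moves only by the tool send_rows, never from a script. Its argument "targets" is a list of rows, each a list of 5 numbers: the shift along the tool's x, y, z in cm, then the turn about the tool's z in rad, then the opening, from 0 (shut) to 1 (fully open). A call has 1 to 8 rows; each row shifts and turns the commanded pose from where the row before left it, along the tool's axes as they then stand; what a row does not reach is not made up. A row lasts 1/10 s, in which the tool goes at most 50 mm and 8.59 degrees, less where a joint would pass 70% of its speed; a pose out of reach is approached as far as the arm can. A call is refused whole if a number of a shift passes 5 or a number of a turn 0.15, either way. A call with a gripper value outside its range is refused whole. The fingers move at their own pace and stop on an object; the grip force is fixed at half the most. Time passes only in rows, so rows that do not move let the fingers close. It gives the time, the measured TCP pose, the force, the opening and the grip force at its end, in the units of the state.
- ctrl.get_obs(): the state, without advancing time (a new reading comes with each control period).
- grab_frame(name): name is "scene" or "top" or "wrist"; returns the picture (400x640x3 uint8, blue, green, red); there is no depth.
- calibration(name): a dict with "camera_matrix" (3x3 intrinsics, pixels), "T" (4x4, takes a point from camera to world coordinates); the wrist camera has in their place "T_tool_cam" (4x4, takes a point from camera to tool coordinates, whose origin is the TCP and whose axes are the flange's). Camera axes: x right, y down, z forward; pixel columns grow to the right and rows downward; lengths in m; the calibration is good to about 2 mm. A picture is of the moment at which its call begins: read the wrist's pose just before it. calibration takes no time and is no camera call.
- ticket.job_done(): hands the job in; it is judged then, once.
The state is a dict: "time_s": time; "joints": joint angles; "joint_velocities": joint speeds; "joint_torque": joint torques, N m; "ee_pos": TCP position; "eef_rot": TCP orientation; "contact_force": force on the tool from outside, world axes, zero at the start; "wrist_torque": the same for the moment, N m; "finger_gap": finger opening in m; "gripper_force": force on a finger pad.
Only numpy, scipy, OpenCV 4.12 (cv2) and the standard library are available. Lean on these libraries where they do the work, as an engineer would, in place of code of your own. Each camera call takes 0.05 s, during which the arm holds its last target. There are 200 camera calls.

### The job

The radio was left facing the sink. Push it a quarter turn round the corner of the power tower so that its speaker faces you and its left side lies flat on the tower's charging contacts, brass strips meeting, and click the volume wheel round until its orange rib stands at the white pointers. Leave the mug, timer, spice jar and salt mill alone, and do not tip the radio.

Things in the scene. Friction and masses are not known exactly. Their poses are not given: they have to be found in the camera images.
- tower: Pop-up power tower fixed in the worktop: a square aluminium column with a black cap, 70 x 70 mm, 88 mm high. Origin: centre of its foot, on the worktop; its x points away from the robot (turned up to 0.16 rad), y to the left. Its front (-x) and left (+y) faces carry sockets, its right (-y) face the charging contacts.
- tower_edge (a point): Foot of the tower's front right vertical edge, the corner round which the radio is swung: 35 mm to the front and 35 mm to the right of the tower's axis. At the start the radio stands up to 10 mm in front of the tower's front face; 20 to 45 mm of its width overlap that face, the rest stands out to the right of this edge. While swinging, the radio also slides along it (3 to 8 N push it).
- tower_contacts (a point): Middle of the charging contacts on the tower's right face: two level brass strips, 30 mm long, on a black plate; 35 mm to the right of the tower's axis, 36 mm up. Axes as the tower's.
- radio: Loose square radio, dark green, light top, 140 x 140 mm, 62 mm high, 0.45 to 0.7 kg, on rubber feet: too wide to grasp, slides if pushed low. Origin: centre of its underside, on the worktop. Own -x: front (speaker, display); +y: left side (brass strips); -y: plain right side; +x: back. Starts at yaw -1.57 from the tower's (front to the left, right side to the robot); ends at the tower's yaw.
- radio_contacts (a point): Middle of the radio's own contacts: two level brass strips 54 mm long in the middle of its left side, 70 mm from its centre, 36 mm up. When the radio is parked this point meets tower_contacts: gap under 4 mm, off by less than 12 mm along the tower's face.
- radio_front (a point): Middle of the radio's front (speaker) side, 70 mm from its centre, 36 mm up.
- volume_top (a point): Top of the knurled black volume wheel, 73 mm above the worktop, 18 mm to the front and 36 mm to the right of the radio's centre. The wheel, radius 27.5 mm, 16 mm wide, stands upright in a slot and rises 11 mm out of the radio's top; its axle runs along the radio's y. This point belongs to the case: it does not turn with the wheel.
- volume (a joint): Turn of the wheel, rad: 0 with the orange rib on top, between the white pointers; negative with it on the front side. Grows as the top is rolled to the radio's back, 1 rad for 27.5 mm. A rib is a click, 0.262 rad; it rests in clicks, and starts 2 or 3 clicks short (-0.52 or -0.79). Press the top with 2 to 6 N and draw along: a click takes about 1 N. Range -1.1 to 1.1.
- mug: White mug, 98 mm high, 86 mm wide with a handle, on the worktop at the front left, in front of the sink. Origin: centre of its underside.
- timer: Cream wind-up kitchen timer, 70 mm across, 42 mm high, at the front right edge of the worktop. Origin: centre of its underside.
- jar_a: Glass spice jar with a white lid, 46 mm across, 108 mm high, at the back of the worktop. Origin: centre of its underside.
- mill: Glass salt mill with a grey top, 44 mm across, 90 mm high, at the back of the worktop. Origin: centre of its underside.

How it is judged:
By the outcome, as a careful person would: the job done as asked, in the order asked, and still so for the second after the job is handed in, with the robot touching nothing.
It also fails if it takes over 72 s, if anything falls off the work surface, if the arm or the gripper's body presses on something with over 40 N, if the wrist force passes 120 N, or if a joint passes its speed limit or range.

## Working session

There is one attempt and no reset: what is moved stays moved. The work goes in short steps, Python scripts to look and compute and a tool call to move; the robot and the scene stay as the last step left them, time stands still between calls to the robot, and variables do not carry over. Pictures are saved under pics/ and viewed, at most 10 in all, crops included, and the job is handed in when it is done.

Besides the shell and the picture viewer there is one more tool, called after "Call:" by a JSON object that holds its "op" and its "data". send_rows: Moves the arm, as the interface text tells. Its arguments: {"type":"object","properties":{"targets":{"type":"array","items":{"type":"array","items":{"type":"number"}}}},"required":["targets"]}

```bash
ls; mkdir -p pics
python3 - <<'E'
from bench import ctrl, grab_frame, calibration
import cv2, numpy as np
o=ctrl.get_obs(); print(o, ctrl.nose_length)
for n in ("scene","top"):
    cv2.imwrite(f"pics/{n}0.png",grab_frame(n))
    c=calibration(n); print(n,np.round(c["camera_matrix"],1).tolist(),np.round(c["T"],3).tolist())
print(calibration("wrist"))
E
```

```text
pics
{'time_s': 0.0, 'joints': array([ 1.20240292,  0.33290646, -0.06468163,  1.46091844,  0.02161521,
        1.34990397, -0.08848729]), 'joint_velocities': array([-0.00177061, -0.00015462,  0.00182905, -0.00119502,  0.00140861,
       -0.00035022, -0.00091701]), 'joint_torque': array([-3.23334698e-04, -6.25454092e+01,  4.89147229e-02, -3.91600013e+01,
        1.61978218e-02,  1.00559779e-02,  2.71405042e-05]), 'ee_pos': array([ 0.21170775, -0.5876951 ,  0.25250519]), 'eef_rot': array([-7.00752410e-04,  9.85088656e-01,  1.72045988e-01, -1.66168083e-04]), 'contact_force': array([ 0.37027446,  0.26479298, -0.22108315]), 'wrist_torque': array([ 0.09137548, -0.02014568, -0.02847357]), 'gripper_force': 0.0, 'finger_gap': 0.0854411200510986} 0.022
scene [[510.8, 0.0, 313.3], [0.0, 510.8, 195.0], [0.0, 0.0, 1.0]] [[-0.874, -0.353, 0.334, 0.183], [-0.486, 0.645, -0.59, 0.728], [-0.007, -0.678, -0.735, 0.947], [0.0, 0.0, 0.0, 1.0]]
top [[389.4, 0.0, 317.9], [0.0, 389.4, 204.9], [0.0, 0.0, 1.0]] [[-0.005, -0.999, 0.052, 0.527], [-1.0, 0.005, -0.013, 0.008], [0.013, -0.052, -0.999, 1.039], [0.0, 0.0, 0.0, 1.0]]
{'camera_matrix': array([[284.92794472,   0.        , 320.57909159],
       [  0.        , 284.92794472, 201.31315954],
       [  0.        ,   0.        ,   1.        ]]), 'T_tool_cam': array([[-2.87647141e-04, -9.59037539e-01, -2.83278865e-01,
         7.13088414e-02],
       [ 9.99999910e-01, -1.87732615e-04, -3.79853577e-04,
        -7.14464475e-04],
       [ 3.11113158e-04, -2.83278949e-01,  9.59037507e-01,
        -1.19097307e-01],
       [ 0.00000000e+00,  0.00000000e+00,  0.00000000e+00,
         1.00000000e+00]])}
```

View pics/scene0.png

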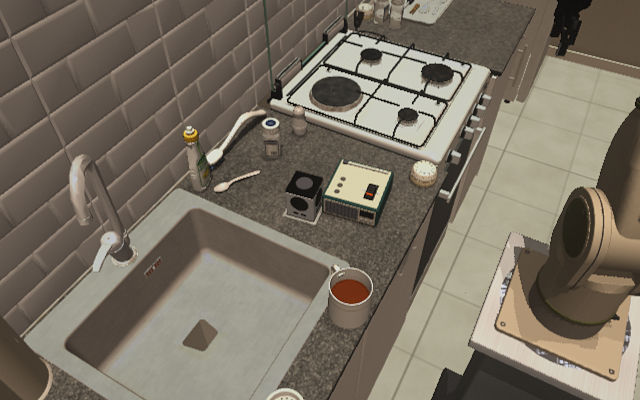

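View pics/top0.png

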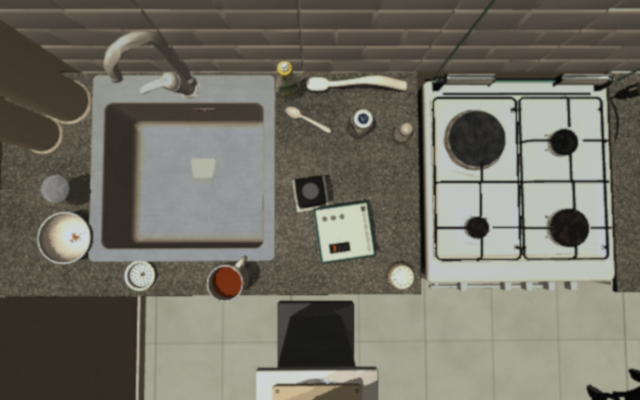

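The scene view shows the radio (around 357,190) in front of the tower (304,193). In the top view the tower cap is at about (311,192), the radio top at about (345,232), the mug at (226,281) and the timer at (400,276). I'll enlarge this to read the corners.

Run:
```python
import cv2, numpy as np
t=cv2.imread("pics/top0.png")[165:275,285:420]; s=cv2.imread("pics/scene0.png")[155:230,275:400]
t=cv2.resize(t,None,fx=5,fy=5,interpolation=cv2.INTER_CUBIC)
cv2.imwrite("pics/topc.png",t)
```

```text
(no output)
```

View pics/topc.png

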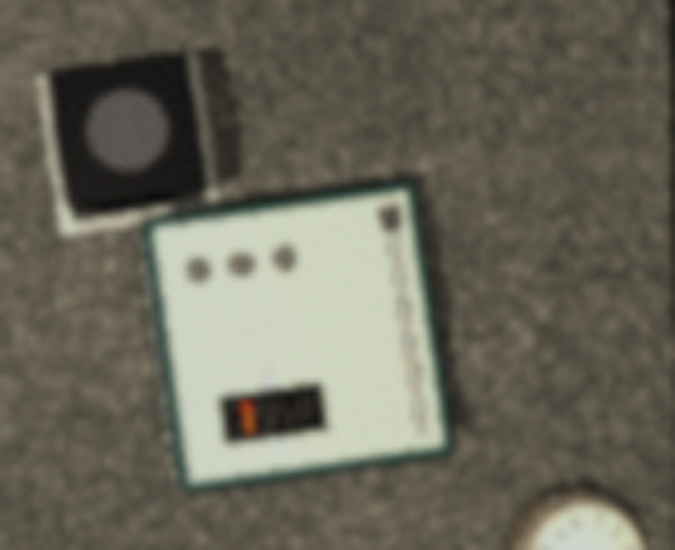

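```bash
cat > h.py <<'E'
import numpy as np
from bench import calibration
def ray(n,px,z):
    c=calibration(n);T=np.array(c["T"]);K=np.array(c["camera_matrix"])
    px=np.atleast_2d(px).astype(float)
    d=(T[:3,:3]@np.linalg.inv(K)@np.c_[px,np.ones(len(px))].T).T
    return T[:3,3]+d*((z-T[2,3])/d[:,2])[:,None]
def crop(p,o=(285,165),f=5): return (np.array(p)+.5)/f-.5+np.array(o)
E
python3 - <<'E'
from h import *
def sq(p,z):
    w=ray("top",crop(p),z)[:,:2]; print(np.round(w,4).tolist(),"c",w.mean(0).round(4),"sides",np.linalg.norm(w-np.roll(w,-1,0),axis=1).round(4))
    e=[(w[0]-w[3])+(w[1]-w[2]),(w[0]-w[1])+(w[3]-w[2])]; print("yaw",np.arctan2(e[0][1],e[0][0]),np.arctan2(-e[1][0],e[1][1]))
sq([(145,223),(413,178),(453,449),(186,490)],.062)
sq([(50,73),(188,52),(210,192),(75,217)],.088)
print(ray("top",crop([(273,412),(580,550)]),.073)[:, :2], ray("top",[(226,281),(241,261)],.09)[:,:2], ray("top",[(400,276),(362,122),(403,131)],.04)[:,:2])
E
```

```text
[[0.5676, 0.0065], [0.5897, -0.1287], [0.4537, -0.1471], [0.4342, -0.0134]] c [ 0.5113 -0.0707] sides [0.1369 0.1372 0.1351 0.1349]
yaw 0.14103449354565434 0.1533573033430518
[[0.6404, 0.0528], [0.6505, -0.015], [0.5816, -0.0254], [0.5696, 0.0407]] c [0.6105 0.0133] sides [0.0685 0.0697 0.0672 0.0718]
yaw 0.15912743915690786 0.16321200299515834
[[ 0.47330974 -0.05636949]
 [ 0.40455666 -0.20750281]] [[0.39431592 0.21841646]
 [0.44198456 0.18259731]] [[ 0.39684001 -0.21327347]
 [ 0.79509102 -0.12061698]
 [ 0.77115569 -0.22724526]]
```

Top view crop: tower cap corners at (50,73), (188,52), (210,192) and (75,217). Radio corners are at (145,223), (413,178), (453,449) and (186,490). The wheel slot is centred at (273,412), with the orange rib at (248,415). Tower yaw comes out at about 0.155. First I'll approach the robot-facing side, near its right end.

Call:
{"op": "send_rows", "data": {"targets": [[3.2,-3.2,0,0,0],[3.2,-3.2,0,0,0],[3.2,-3.2,0,0,0],[3.2,-3.2,0,0,0],[3.2,-3.2,0,0,0],[3.2,-3.2,0,0,0],[3.2,-3.2,0,0,0],[3.2,-3.2,0,0,0]]}}

```text
time_s: 0.9
ee_pos: [0.3662, -0.2586, 0.2532]
eef_rot: [0.0, 0.985, 0.172, -0.0]
contact_force: [0.8, 0.1, 0.8]
finger_gap: 0.0003
gripper_force: 0.0
```

Call:
{"op": "send_rows", "data": {"targets": [[3.0,-3.0,0,0,0],[3.0,-3.0,0,0,0],[3.0,-3.0,0,0,0],[0,0,0,0.1,0],[0,0,0,0.09,0],[0,0,0,0,0],[0,0,0,0,0]]}}

```text
time_s: 1.6
ee_pos: [0.4199, -0.1453, 0.2531]
eef_rot: [-0.0, 0.997, 0.079, -0.0]
contact_force: [0.1, -0.1, -1.0]
finger_gap: 0.0001
gripper_force: 0.0
```

Call:
{"op": "send_rows", "data": {"targets": [[0,-0.7,4.5,0,0],[0,0,4.5,0,0],[0,0,4.5,0,0],[0,0,4.5,0,0],[0,0,3.0,0,0],[0,0,0,0,0],[0,0,0,0,0]]}}

```text
time_s: 2.3
ee_pos: [0.4192, -0.1383, 0.0439]
eef_rot: [-0.0, 0.997, 0.078, -0.0]
contact_force: [0.5, 0.4, 0.9]
finger_gap: -0.0001
gripper_force: 0.0
```

Call:
{"op": "send_rows", "data": {"targets": [[0.5,0,0,0,0],[0.5,0,0,0,0],[0.5,0,0,0,0],[0.5,0,0,0,0],[0.4,0,0,0,0],[0.3,0,0,0,0],[0.3,0,0,0,0],[0,0,0,0,0]]}}

```text
time_s: 3.1
ee_pos: [0.449, -0.1336, 0.0433]
eef_rot: [-0.0, 0.997, 0.078, 0.0]
contact_force: [-1.7, -0.9, 0.5]
finger_gap: 0.0001
gripper_force: 0.0
```

Call:
{"op": "send_rows", "data": {"targets": [[0.45,0.6,0,-0.05,0],[0.45,0.6,0,-0.05,0],[0.45,0.6,0,-0.05,0],[0.45,0.6,0,-0.05,0],[0.45,0.6,0,-0.05,0],[0.45,0.6,0,-0.05,0],[0,0,0,0,0]]}}

```text
time_s: 3.8
ee_pos: [0.4838, -0.1632, 0.0429]
eef_rot: [0.001, 0.974, 0.226, -0.001]
contact_force: [-5.6, -8.9, -0.9]
finger_gap: -0.0001
gripper_force: 0.0
```

Run:
```python
from bench import grab_frame
import cv2, numpy as np
t=grab_frame("top"); s=grab_frame("scene")
cv2.imwrite("pics/top1.png",t); cv2.imwrite("pics/scene1.png",s)
a=cv2.resize(t[160:280,285:405],None,fx=4,fy=4,interpolation=cv2.INTER_CUBIC)
b=cv2.resize(s[130:250,265:345+60],None,fx=4*80/140,fy=4,interpolation=cv2.INTER_CUBIC)
cv2.imwrite("pics/v1.png",np.hstack([a,b]))
```

```text
(no output)
```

View pics/v1.png

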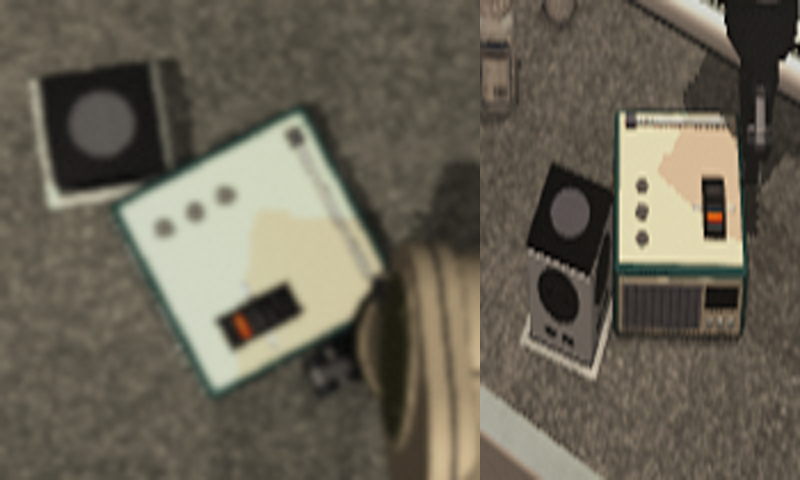

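Left (top view): the radio has swung about 0.3 rad and is touching the tower's corner. Its corners are at (115,207), (303,107) and (213,395), and the arm hides the right one. Right (scene view): it's standing level. I'll build an automatic tracker from the first image.

```bash
cat > track.py <<'E'
import cv2, sys
from h import *
from bench import ctrl, grab_frame
from scipy.optimize import minimize
TY=.157; TC=np.array([.6105,.0133]); R=lambda a:np.array([[np.cos(a),-np.sin(a)],[np.sin(a),np.cos(a)]])
g=np.stack(np.meshgrid(*[np.arange(-.075,.0751,.0015)]*2,indexing="ij"),-1).reshape(-1,2)
c=calibration("top");Ti=np.linalg.inv(c["T"]);K=np.array(c["camera_matrix"])
def samp(im,p):
    w=g@R(p[2]).T+p[:2]
    q=(Ti[:3,:3]@np.c_[w,np.full(len(w),.062)].T).T+Ti[:3,3]; q=(K@q.T).T; q=(q[:,:2]/q[:,2:]).astype(np.float32)
    return cv2.remap(im,q[:,0].reshape(-1,1),q[:,1].reshape(-1,1),cv2.INTER_LINEAR).reshape(-1,3).astype(float)
P0=(.5113,-.0707,-1.423)
tpl=samp(cv2.GaussianBlur(cv2.imread("pics/top0.png"),(0,0),.7),P0)
ok=(np.abs(g).max(1)<.073)
def fit(im,guess):
    im=cv2.GaussianBlur(im,(0,0),.7)
    f=lambda v:np.minimum(np.abs(samp(im,(v[0],v[1],v[2]))-tpl).mean(1),50)[ok].mean()
    best=None
    for da in (-.2,-.1,0,.1,.2):
        for k in (0,.015):
            x=np.array(guess)+[0,k,da]
            r=minimize(f,x,method="Nelder-Mead",options=dict(initial_simplex=x+np.vstack([[0]*3,np.diag([.02,.02,.1])]),xatol=1e-5,fatol=1e-3))
            if best is None or r.fun<best.fun: best=r
    return best.x,best.fun
def report(guess_t,im=None):
    "guess in tower frame x,y,yaw"
    im=grab_frame("top") if im is None else im
    gw=np.r_[R(TY)@guess_t[:2]+TC,guess_t[2]+TY]
    p,e=fit(im,gw); t=R(-TY)@(p[:2]-TC); yaw=p[2]-TY
    o=ctrl.get_obs(); tp=R(-TY)@(o["ee_pos"][:2]-TC); q=o["eef_rot"]; ty=2*np.arctan2(q[2],q[1])-TY
    ed=R(-yaw)@(np.array([-.035,-.035])-t); fo=R(-yaw)@(tp-t)
    print("radio tower-frame xy mm",(t*1e3).round(1),"yaw",yaw.round(3),"err",round(e,1),"edge own mm",(ed*1e3).round(1),"| tcp tower mm",(tp*1e3).round(1),"z",o["ee_pos"][2].round(4),"toolyaw",ty.round(3),"tcp own mm",(fo*1e3).round(1),"F",o["contact_force"].round(1))
E
python3 - <<'E'
from track import *
report((-.111,-.068,-1.57),cv2.imread("pics/top0.png"))
report((-.09,-.075,-1.2),cv2.imread("pics/top1.png"))
E
```

```text
radio tower-frame xy mm [-111.1  -67.5] yaw -1.58 err 0.0 edge own mm [-33.2  75.8] | tcp tower mm [-153.  -153.5] z 0.0429 toolyaw 0.297 tcp own mm [ 86.4 -41. ] F [-5.8 -6.4  1.2]
radio tower-frame xy mm [-89.1 -82.7] yaw -1.235 err 7.9 edge own mm [-27.2  66.8] | tcp tower mm [-153.  -153.5] z 0.0429 toolyaw 0.297 tcp own mm [ 45.9 -83.6] F [-5.8 -6.4  1.2]
```

Call:
{"op": "send_rows", "data": {"targets": [[0.45,0.8,0,-0.06,0],[0.45,0.8,0,-0.06,0],[0.45,0.8,0,-0.06,0],[0.45,0.8,0,-0.06,0],[0.45,0.8,0,-0.06,0],[0.45,0.8,0,-0.06,0],[0,0,0,0,0]]}}

```text
time_s: 4.6
ee_pos: [0.5345, -0.1861, 0.0433]
eef_rot: [0.001, 0.918, 0.397, 0.0]
contact_force: [-1.8, -3.6, 0.7]
finger_gap: -0.0001
gripper_force: 0.0
```

```bash
python3 -c "
from track import *
report((-.075,-.09,-.9))"
```

```text
radio tower-frame xy mm [-68.7 -99. ] yaw -0.883 err 8.7 edge own mm [-28.1  66.7] | tcp tower mm [-106.6 -184.6] z 0.0432 toolyaw 0.658 tcp own mm [ 42.1 -83.7] F [-2.2 -4.7  0. ]
```

Call:
{"op": "send_rows", "data": {"targets": [[0.43,0.85,0,-0.06,0],[0.43,0.85,0,-0.06,0],[0.43,0.85,0,-0.06,0],[0.43,0.85,0,-0.06,0],[0.43,0.85,0,-0.06,0],[0.43,0.85,0,-0.06,0],[0,0,0,0,0]]}}

```text
time_s: 5.35
ee_pos: [0.5911, -0.1924, 0.0434]
eef_rot: [0.0, 0.832, 0.555, 0.001]
contact_force: [0.9, -1.4, 0.2]
finger_gap: -0.0001
gripper_force: 0.0
```

```bash
python3 -c "
from track import *
report((-.04,-.105,-.54))"
```

```text
radio tower-frame xy mm [ -43.9 -107.3] yaw -0.534 err 9.0 edge own mm [-29.1  66.7] | tcp tower mm [ -51.9 -199.8] z 0.0433 toolyaw 1.017 tcp own mm [ 40.2 -83.7] F [ 0.7 -1.3  0. ]
```

Call:
{"op": "send_rows", "data": {"targets": [[0.43,0.95,0,-0.06,0],[0.43,0.95,0,-0.06,0],[0.43,0.95,0,-0.06,0],[0.43,0.95,0,-0.06,0],[0.43,0.95,0,-0.06,0],[0.43,0.95,0,-0.06,0],[0,0,0,0,0]]}}

```text
time_s: 6.1
ee_pos: [0.6519, -0.1805, 0.0435]
eef_rot: [0.0, 0.719, 0.695, 0.001]
contact_force: [0.0, -0.0, 0.6]
finger_gap: -0.0
gripper_force: 0.0
```

```bash
python3 -c "
from track import *
report((-.02,-.105,-.18))"
```

```text
radio tower-frame xy mm [ -19.2 -106.6] yaw -0.194 err 10.7 edge own mm [-29.3  67.3] | tcp tower mm [  10.  -197.7] z 0.0433 toolyaw 1.377 tcp own mm [ 46.2 -83.8] F [-0.2 -0.1  0.1]
```

Call:
{"op": "send_rows", "data": {"targets": [[0.4,0.6,0,-0.05,0],[0.4,0.6,0,-0.05,0],[0.4,0.6,0,-0.05,0],[0.3,0.3,0,-0.044,0],[0.1,0,0,0,0],[0,0,0,0,0]]}}

```text
time_s: 6.75
ee_pos: [0.6716, -0.1665, 0.044]
eef_rot: [0.001, 0.65, 0.76, -0.0]
contact_force: [2.4, -5.7, 1.8]
finger_gap: 0.0001
gripper_force: 0.0
```

```bash
python3 -c "
from track import *
report((-.0,-.105,0))"
```

```text
radio tower-frame xy mm [  -6.4 -103.3] yaw -0.015 err 13.1 edge own mm [-29.6  67.8] | tcp tower mm [  32.2 -187.1] z 0.044 toolyaw 1.568 tcp own mm [ 39.8 -83.3] F [ 2.9 -5.5  1.1]
```

Call:
{"op": "send_rows", "data": {"targets": [[-3,0,0,0,0],[0,-4,0,0,0],[0,-4,0,0,0],[0,-4,0,0,0],[0,-2.5,0,0,0],[0,0,0,0,0]]}}

```text
time_s: 7.4
ee_pos: [0.5291, -0.2185, 0.043]
eef_rot: [-0.001, 0.651, 0.759, -0.001]
contact_force: [0.3, -0.2, -0.1]
finger_gap: 0.0003
gripper_force: 0.0
```

Call:
{"op": "send_rows", "data": {"targets": [[4,0,0,0,0],[4,0,0,0,0],[3.8,0,0,0,0],[0,0.6,0,0,0],[0,0.4,0,0,0],[0,0,0,0,0]]}}

```text
time_s: 8.0
ee_pos: [0.5251, -0.0997, 0.0435]
eef_rot: [0.0, 0.649, 0.761, 0.0]
contact_force: [-0.1, -0.2, -0.2]
finger_gap: 0.0003
gripper_force: 0.0
```

```bash
python3 -c "
from track import *
report((-.005,-.103,0))"
```

```text
radio tower-frame xy mm [  -6.3 -103.5] yaw -0.012 err 16.0 edge own mm [-29.5  68.1] | tcp tower mm [-102.5  -98.5] z 0.0433 toolyaw 1.571 tcp own mm [-96.3   3.9] F [-0.2  0.4 -0.4]
```

Call:
{"op": "send_rows", "data": {"targets": [[0,0.5,0,0,0],[0,0.4,0,0,0],[0,0.3,0,0,0],[0,0.2,0,0,0],[0,0.2,0,0,0],[0,0.1,0,0,0],[0,0,0,0,0]]}}

```text
time_s: 8.75
ee_pos: [0.5399, -0.0978, 0.043]
eef_rot: [-0.001, 0.649, 0.76, -0.002]
contact_force: [-8.9, -2.9, 8.2]
finger_gap: 0.0002
gripper_force: 5.3
```

```bash
python3 -c "
from track import *
report((-.003,-.103,0))"
```

```text
radio tower-frame xy mm [   3.8 -103.8] yaw -0.014 err 17.9 edge own mm [-39.8  68.2] | tcp tower mm [-87.1 -98.7] z 0.043 toolyaw 1.571 tcp own mm [-90.9   3.8] F [-9.  -2.1  6.7]
```

Call:
{"op": "send_rows", "data": {"targets": [[0,-1.5,0,0,0],[0,-3,0,0,0],[0,0,-4,0,0],[-4,-2,-4,0,0],[-4,0,-4,0,0],[-4,0,0,0,0],[-4,0,0,0,0],[0,0,0,0,0]]}}

```text
time_s: 9.6
ee_pos: [0.5031, -0.2599, 0.1517]
eef_rot: [0.001, 0.652, 0.758, -0.001]
contact_force: [-0.7, -0.1, -1.1]
finger_gap: -0.0
gripper_force: 0.0
```

Run:
```python
from track import *
t=grab_frame("top"); s=grab_frame("scene"); cv2.imwrite("pics/top2.png",t); cv2.imwrite("pics/scene2.png",s)
report((.003,-.103,0),t)
a=cv2.resize(t[150:260,285:385],None,fx=5,fy=5,interpolation=cv2.INTER_CUBIC)[:480]
b=cv2.resize(s[130:250,270:350],None,fx=4,fy=4,interpolation=cv2.INTER_CUBIC)[:480,:300]
cv2.imwrite("pics/v2.png",np.hstack([a,b]))
```

```text
radio tower-frame xy mm [   3.7 -103.7] yaw -0.016 err 7.4 edge own mm [-39.8  68.1] | tcp tower mm [-147.3 -247.2] z 0.1517 toolyaw 1.57 tcp own mm [-148.7 -145.9] F [-0.3 -0.1 -0.4]
```

View pics/v2.png

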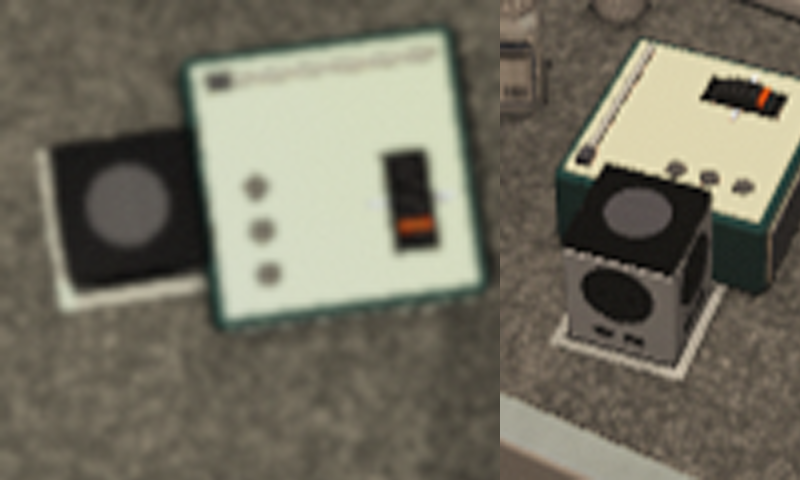

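Left (top view): the radio is square to the tower, with its left side along the tower's right face (line 187,62 to 217,328). The wheel's rib at (415,225) is on the front side of the pointers at (375,203) and (445,196). Right (scene view): it's level. Next I'll press the middle of its right side to seat it.

Call:
{"op": "send_rows", "data": {"targets": [[0,4,0,0,0],[0,4,0,0,0],[0,4,4,0,0],[0,3,4,0,0],[0,0,2.8,0,0],[2,0,0,0,0],[2.5,0,0,0,0],[0,0,0,0,0]]}}

```text
time_s: 10.5
ee_pos: [0.6403, -0.179, 0.0487]
eef_rot: [-0.001, 0.646, 0.763, 0.001]
contact_force: [0.0, 1.1, -0.5]
finger_gap: 0.0001
gripper_force: 0.0
```

Call:
{"op": "send_rows", "data": {"targets": [[0.4,0,0,0,0],[0.4,0,0,0,0],[0.3,0,0,0,0],[0.2,0,0,0,0],[0.2,0,0,0,0],[0.2,0,0,0,0],[0,0,0,0,0]]}}

```text
time_s: 11.2
ee_pos: [0.6376, -0.1701, 0.0487]
eef_rot: [0.001, 0.649, 0.761, -0.0]
contact_force: [1.9, -4.6, -0.8]
finger_gap: 0.0003
gripper_force: 2.1
```

```bash
python3 -c "
from track import *
report((.003,-.103,0))"
```

```text
radio tower-frame xy mm [   3.8 -103.5] yaw -0.015 err 12.6 edge own mm [-39.8  67.9] | tcp tower mm [  -1.9 -185.4] z 0.0487 toolyaw 1.572 tcp own mm [ -4.4 -82. ] F [ 2.4 -4.8 -1.3]
```

Call:
{"op": "send_rows", "data": {"targets": [[0.2,0,0,0,0],[0.2,0,0,0,0],[0.2,0,0,0,0],[0,0,0,0,0],[0,0,0,0,0]]}}

```text
time_s: 11.75
ee_pos: [0.6376, -0.1698, 0.0494]
eef_rot: [0.004, 0.651, 0.759, -0.002]
contact_force: [7.5, -19.3, -2.9]
finger_gap: 0.0002
gripper_force: 9.9
```

```bash
python3 -c "
from track import *
report((.003,-.103,0))"
```

```text
radio tower-frame xy mm [   3.9 -103.3] yaw -0.014 err 12.6 edge own mm [-39.8  67.8] | tcp tower mm [  -1.9 -185.1] z 0.0493 toolyaw 1.567 tcp own mm [ -4.6 -81.9] F [  6.7 -18.6  -2.5]
```

Seated: 19 N against it with no further movement. Next I'll retract, lift, and work out the wheel position and rib angle.

Call:
{"op": "send_rows", "data": {"targets": [[-2,0,0,0,0],[-2,0,0,0,0],[0,0,-4.5,0,0],[0,0,-4,0,0],[0,0,0,0,0],[0,0,0,0,0]]}}

```text
time_s: 12.4
ee_pos: [0.6433, -0.2019, 0.1346]
eef_rot: [0.001, 0.649, 0.761, 0.0]
contact_force: [-0.5, 0.9, -1.2]
finger_gap: -0.0001
gripper_force: 0.0
```

```bash
cat > wheel.py <<'E'
from track import *
def wheel(name, guess=(.003,-.103,0)):
    t=grab_frame("top"); cv2.imwrite(f"pics/{name}.png",t); report(guess,t)
    p,e=fit(t,np.r_[R(TY)@guess[:2]+TC,guess[2]+TY])
    b,gg,r=[t[...,i].astype(int) for i in range(3)]
    m=(r>140)&(r>2*b)&(r>1.5*gg); m[:160]=0;m[250:]=0;m[:,:320]=0;m[:,385:]=0
    v,u=np.nonzero(m); w=(r-b)[m]; px=(np.average(u,weights=w),np.average(v,weights=w))
    for k in range(-4,4):
        a=k*.262; z=.0455+.0275*np.cos(a); o=R(-p[2])@(ray("top",[px],z)[0,:2]-p[:2])*1e3
        print(k,"rib own x expected",round(-18+27.5*np.sin(a),1),"seen",o.round(1))
    o=ctrl.get_obs(); q=o["eef_rot"]; ya=2*np.arctan2(q[2],q[1])
    d=(R(p[2])@[-.018,-.036]+p[:2])-o["ee_pos"][:2]
    x=np.array([np.cos(ya),np.sin(ya)]); y=np.array([np.sin(ya),-np.cos(ya)])
    print("radio yaw",p[2],"tool yaw",ya,"to volume_top tool x,y cm",(d@x*100).round(2),(d@y*100).round(2),"z",o["ee_pos"][2])
E
python3 -c "
from wheel import *
wheel('top3')"
```

```text
radio tower-frame xy mm [   3.9 -103.6] yaw -0.012 err 9.2 edge own mm [-39.7  68.1] | tcp tower mm [  -2.  -217.7] z 0.1332 toolyaw 1.573 tcp own mm [  -4.6 -114.1] F [0.2 0.2 0.2]
-4 rib own x expected -41.8 seen [-31.3 -41.3]
-3 rib own x expected -37.5 seen [-31.7 -40.5]
-2 rib own x expected -31.8 seen [-31.9 -39.8]
-1 rib own x expected -25.1 seen [-32.1 -39.3]
0 rib own x expected -18.0 seen [-32.1 -39.2]
1 rib own x expected -10.9 seen [-32.1 -39.3]
2 rib own x expected -4.2 seen [-31.9 -39.8]
3 rib own x expected 1.5 seen [-31.7 -40.5]
radio yaw 0.1449270366968637 tool yaw 1.7300988590960247 to volume_top tool x,y cm 7.83 -1.23 z 0.13317171124318666
```

The rib is 2 clicks short, matching the -2 row. I'll put the shut fingertips over the front half of the wheel and come down gently.

Call:
{"op": "send_rows", "data": {"targets": [[4,-1,0,0,0],[3.5,-0.9,0,0,0],[0,0,1.4,0,0],[0,0,1.4,0,0],[0,0,0.5,0,0],[0,0,0.3,0,0],[0,0,0,0,0],[0,0,0,0,0]]}}

```text
time_s: 13.25
ee_pos: [0.6125, -0.1317, 0.0978]
eef_rot: [0.0, 0.649, 0.761, 0.0]
contact_force: [-0.2, 0.1, 0.9]
finger_gap: -0.0001
gripper_force: 0.0
```

Call:
{"op": "send_rows", "data": {"targets": [[0,0,0.2,0,0],[0,0,0,0,0],[0,0,0,0,0]]}}

```text
time_s: 13.55
ee_pos: [0.6123, -0.1314, 0.0958]
eef_rot: [0.0, 0.649, 0.761, 0.0]
contact_force: [-0.1, 0.0, -0.0]
finger_gap: 0.0003
gripper_force: 0.0
```

Call:
{"op": "send_rows", "data": {"targets": [[0,0,0.1,0,0],[0,0,0.1,0,0],[0,0,0,0,0],[0,0,0,0,0]]}}

```text
time_s: 13.95
ee_pos: [0.6131, -0.1313, 0.0949]
eef_rot: [0.001, 0.649, 0.761, 0.001]
contact_force: [-0.3, -0.6, 6.9]
finger_gap: 0.0
gripper_force: 3.6
```

Call:
{"op": "send_rows", "data": {"targets": [[0,0,-0.03,0,0],[0,0.2,0,0,0],[0,0.2,0,0,0],[0,0.2,0,0,0],[0,0.2,0,0,0],[0,0,0,0,0]]}}

```text
time_s: 14.55
ee_pos: [0.621, -0.1301, 0.0949]
eef_rot: [0.001, 0.649, 0.761, 0.0]
contact_force: [-0.1, -0.7, 6.3]
finger_gap: -0.0002
gripper_force: 3.2
```

Call:
{"op": "send_rows", "data": {"targets": [[0,0.2,0,0,0],[0,0.2,0,0,0],[0,0.2,0,0,0],[0,0.05,0,0,0],[0,0,0,0,0],[0,0,0,0,0]]}}

```text
time_s: 15.15
ee_pos: [0.6267, -0.1292, 0.0941]
eef_rot: [0.0, 0.649, 0.761, 0.0]
contact_force: [1.3, -1.1, 4.2]
finger_gap: -0.0002
gripper_force: 2.2
```

```bash
python3 -c "
from track import *
report((.003,-.103,0))"
```

```text
radio tower-frame xy mm [   3.8 -103.9] yaw -0.014 err 25.1 edge own mm [-39.8  68.3] | tcp tower mm [  -6.3 -143.3] z 0.0941 toolyaw 1.573 tcp own mm [ -9.6 -39.6] F [ 1.2 -1.6  4.1]
```

Lift straight up and move away, then look.

Call:
{"op": "send_rows", "data": {"targets": [[0,0,-1,0,0],[0,0,-4,0,0],[-4,0,-4,0,0],[-4,0,0,0,0],[-4,0,0,0,0],[-3,0,0,0,0],[0,0,0,0,0],[0,0,0,0,0]]}}

```text
time_s: 16.0
ee_pos: [0.6491, -0.2724, 0.179]
eef_rot: [-0.001, 0.649, 0.761, 0.0]
contact_force: [0.6, 0.7, -0.6]
finger_gap: -0.0002
gripper_force: 0.0
```

Run:
```python
from wheel import *
wheel('top4')
t=cv2.imread('pics/top4.png'); s=grab_frame("scene")
a=cv2.resize(t[150:260,285:385],None,fx=5,fy=5,interpolation=cv2.INTER_CUBIC)[:480]
b=cv2.resize(s[130:226,265:325],None,fx=5,fy=5,interpolation=cv2.INTER_CUBIC)
cv2.imwrite("pics/v4.png",np.hstack([a,cv2.resize(s[125:221,275:335],(300,480),interpolation=cv2.INTER_CUBIC)]))
```

```text
radio tower-frame xy mm [   3.9 -103.7] yaw -0.013 err 7.4 edge own mm [-39.8  68.1] | tcp tower mm [  -6. -287.] z 0.1792 toolyaw 1.574 tcp own mm [  -7.6 -183.5] F [-0.4  0.4 -0. ]
-4 rib own x expected -41.8 seen [-18.2 -39.6]
-3 rib own x expected -37.5 seen [-18.6 -38.7]
-2 rib own x expected -31.8 seen [-18.9 -38. ]
-1 rib own x expected -25.1 seen [-19.1 -37.6]
0 rib own x expected -18.0 seen [-19.2 -37.4]
1 rib own x expected -10.9 seen [-19.1 -37.6]
2 rib own x expected -4.2 seen [-18.9 -38. ]
3 rib own x expected 1.5 seen [-18.6 -38.7]
radio yaw 0.14412241693332897 tool yaw 1.730953563804949 to volume_top tool x,y cm 14.76 -0.81 z 0.17922101193136386
```

View pics/v4.png

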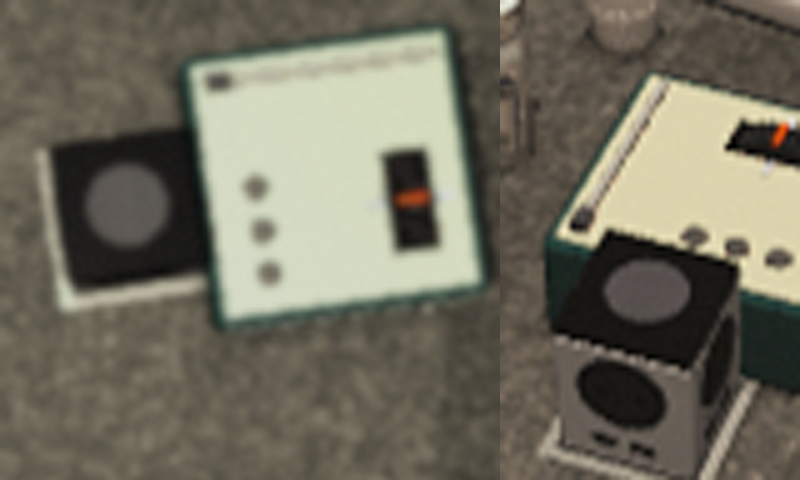

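The rib now sits between the white pointers: (412,199) against pointers at (375,204) and (445,196). The radio is still flat on the tower's right face (edge 187,62 to 217,328). I estimate it's 4–5 mm off along the face, inside the 12 mm limit, and the arm is clear, so I'm handing in.

```bash
python3 -c "
from bench import ticket
print(ticket.job_done())"
```

```text
the job is handed in; nothing more can be done
None
```

I handed the job in at about 16 s: the radio is swung round and pressed flat on the tower's contacts, about 4–5 mm off along the face by camera estimate, its speaker faces the robot, the orange rib stands at the white pointers, and the robot did not touch the mug, timer, jar or mill.

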